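Drive the inclined clamp screw of a jig home

ROBOT

A 6-joint arm with a two-finger parallel gripper is mounted at the origin on a cart in front of the work surface, level with it; the furniture and walls round the work are solid. World frame = base frame: x ahead of the robot, y to its left, z up, the work surface at z = 0. Lengths are in m, angles in rad, forces in N, time in s.
With the tool pointing down it reaches from about 0.375 to 0.9 m from the base axis. Payload 3.1 kg.
Tool frame: the origin (TCP) lies midway between the tips of the shut fingers; the grasp point (between the pads) lies 19 mm behind it (manip.grip_depth is the distance from the TCP to the grasp point, in m); z points along the fingers, y is the line along which they close (so a half turn about z gives the same grasp; the last joint's range is limited). The gripper opens to 85 mm and grips with 20 to 120 N. Pads are 22 mm wide; open, the fingers measure 114 mm over their backs; the gripper's body (76 mm by 85 mm) begins 54 mm behind the grasp point. The pads swing forward as they close: fully open they stand 13 mm farther back than shut.
Start: joints at [-1.454, 0.527, 1.433, -0, 1.181, -0.178], TCP at [0.182, -0.598, 0.231] pointing down, gripper open.
Joint ranges: [-3.08, 3.08], [-0.75, 2.2], [0.22, 2.44], [-1.43, 4.57], [0, 2.65], [-2.85, 2.85]. Speed limits (rad/s): [2.79, 2.79, 3.14, 3.14, 3.14, 3.14].

INTERFACE

Orientations are given as a unit quaternion [x, y, z, w].
In Python, from station import telemetry, snapshot, manip gives the robot as it stands. The module is installed in compiled form; this text tells all that it offers.
- The arm moves only by the shell command python3 -m crank 'ROWS' [OPENING] [FORCE]. ROWS is text: rows parted by semicolons, each of 6 numbers parted by spaces: the shift along the tool's x, y, z as a fraction of full scale, then the turn, a rotation vector about the tool's x, y, z as a fraction of full scale. A call has exactly 5 rows; each row shifts and turns the commanded pose from where the row before left it, along the tool's axes as they then stand; what a row does not reach is not made up. Full scale, the value 1, is 4 cm for a shift and 90 degrees for a turn. A row lasts 1/10 s, in which the tool goes at most 50 mm and 8.59 degrees, less where a joint would pass 70% of its speed; a pose out of reach is approached as far as the arm can. A call with a number of a shift or a turn outside -1 to 1 is refused whole. A call with a gripper value outside its range is refused whole. OPENING is the opening, from -1 (shut) to 1 (fully open), set as the call begins (- or left out, the last holds). The fingers move at their own pace and stop on an object; FORCE is the grip in N (left out, the last holds). Time passes only in rows, so rows that do not move let the fingers close, or fill a call up. It gives the time, the measured TCP pose, the force, the opening and the grip force at its end, in the units of the state.
- telemetry.sense(): the state, without advancing time (a new reading comes with each control period).
- snapshot(name): name is "side" or "top"; returns a dict with "image" (400x640x3 uint8, red, green, blue), "depth" (400x640 float32, m along the optical axis (not along the pixel's ray), 0 where there is no reading), "camera_matrix" (3x3 intrinsics, pixels), "rvec" (rotation vector, rad) and "tvec" (3), from world to camera coordinates, as OpenCV has them. Camera axes: x right, y down, z forward; pixel columns grow to the right and rows downward; lengths in m; the calibration is good to about 2 mm. A picture is of the moment at which its call begins.
- manip.sign_off(): hands the job in; it is judged then, once.
The state is a dict: "t": time; "q": joint angles; "qd": joint speeds; "tau": joint torques, N m; "tcp_pos": TCP position; "tool_rot": TCP orientation; "force": force on the tool from outside, world axes, zero at the start; "ft_torque": the same for the moment, N m; "finger_gap": opening from 0.0 (shut) to 1.0 (fully open); "gripper_force": force on a finger pad.
Only numpy, scipy, OpenCV 4.12 (cv2) and the standard library are available. Lean on these libraries where they do the work, as an engineer would, in place of code of your own. Each camera call takes 0.05 s, during which the arm holds its last target. There are 200 camera calls.

TASK

Take the flat-blade driver with the square handle out of the wooden rack and set its blade squarely in the slot of the jig's sloping clamp screw, in line with the screw, before turning anything. Keeping the driver square, turn the screw clockwise to its stop, then put the driver back upright, fully down in its empty hole in the rack. Leave the other driver and the things lying around where they are, and do not touch the screw with the fingers.

Things in the scene. Friction and masses are not known exactly. Their poses are not given: they have to be found in the camera images.
- blade_driver: Flat-blade driver, 130 mm long, 0.16 kg, upright in one of the rack's holes. Origin: middle of the blade's tip edge; z runs up to the handle, x along the blade's width. Blade 18 mm wide, 4.2 mm thick, 15 mm long (last 4 mm: 16.8 by 3 mm), then a 12 mm round shank, a 44 mm guard disc at z = 68 to 72 mm and a black square handle 30 x 30 mm, z = 72 to 128 mm, with two grey bands.
- nut_driver: The other tool, a bystander: round bulbous black handle up to 38 mm across, 127 mm long, with the same guard disc and a round 17 mm socket nose, standing upright in the other hole. Origin at the nose's end, z up along the tool.
- rack: Fixed wooden block 180 (x) x 70 (y) x 80 mm high with two upright round holes 26 mm wide and 74 mm deep, 100 mm apart. Origin: middle of the underside. A driver stands in a hole with its guard disc resting on the block's top, so its tip is 12 mm above the worktop.
- rack_hole0 (a point): Centre of the mouth of the rack's hole at its -x end (80 mm above the worktop).
- rack_hole1 (a point): Centre of the mouth of the rack's hole at its +x end (80 mm above the worktop).
- jig: Fixed clamping jig, 200 x 120 x about 125 mm high: dark steel base plate, an aluminium bar in the gap, and over it a grey bridge block whose sloping top face carries the steel clamp screw. Origin: middle of the base plate's underside. The screw axis is tilted 30 degrees from vertical, its head leaning towards the jig's -x.
- screw_slot (a point): Middle of the floor of the slot in the clamp screw's round 41 mm head, which stands clear of the block. z points out of the head along the screw axis; x runs along the slot (turns with the screw). Slot 21 mm long, 6.5 mm wide, 10 mm deep, closed at both ends; the blade fits either way round with about 0.15 rad of play.
- screw (a joint): Turning angle of the clamp screw (rad): grows clockwise as seen from its head; at 0 the slot's x lies in the jig's x-z plane, 1.3 is the stop. Starts between 0 and 0.25. Friction about 0.12 N m holds it. The screw does not rise or sink as it turns.
- drop_bottle: Bystander: dropper bottle with green cap, 36 mm wide, 120 mm tall, standing behind the work; origin under its centre.
- tape_roll: Bystander: roll of tape 68 mm across, 19 mm high, lying behind the work; origin under its centre.
- pliers: Bystander: pliers 148 mm long lying at the front edge; origin under the centre.
- lens_packet: Bystander: flat lens packet 76 x 70 x 12 mm lying at the front edge; origin under the centre.
- case: Bystander: dark spectacle case 66 x 160 x 47 mm lying at the front edge, left of the rack; origin under the centre.
- driver_grip (a point): Where to grip the blade driver from above: on its axis, in the handle, 108 mm above the blade's tip. Axes as the driver's; the handle's flats, 30 mm apart, face its x and y.
Mind the look-alikes: they are no part of the job. Leave any purple look-alike of the blade_driver alone.

How it is judged:
By the outcome, as a careful person would: the job done as asked, in the order asked, and still so for the second after the job is handed in, with the robot touching nothing.
It also fails if it takes over 56 s, if anything falls off the work surface, if the arm or the gripper's body presses on something with over 40 N, if the wrist force passes 120 N, or if a joint passes its speed limit or range.

## Working session

There is one attempt and no reset: what is moved stays moved. The work goes in short steps, Python scripts to look and compute and a shell command to move; the robot and the scene stay as the last step left them, time stands still between calls to the robot, and variables do not carry over. Pictures are saved under pics/ and viewed, at most 10 in all, crops included, and the job is handed in when it is done.

```bash
mkdir -p pics; cat > h.py <<'E'
import numpy as np, cv2
from scipy.spatial.transform import Rotation as R
from station import telemetry, snapshot, manip
def snap(n,tag):
    s=snapshot(n); np.savez('pics/%s_%s.npz'%(n,tag),**s); cv2.imwrite('pics/%s_%s.png'%(n,tag),s['image'][:,:,::-1]); return s
def load(n,tag): return dict(np.load('pics/%s_%s.npz'%(n,tag)))
def cloud(s):
    K=s['camera_matrix'];Rm=cv2.Rodrigues(s['rvec'])[0];t=s['tvec'].ravel()
    v,u=np.mgrid[:400,:640];d=s['depth']
    p=np.stack([(u-K[0,2])/K[0,0]*d,(v-K[1,2])/K[1,1]*d,d],-1)
    return (p-t)@Rm
def plane(s,u,v,z):
    K=s['camera_matrix'];Rm=cv2.Rodrigues(s['rvec'])[0];t=s['tvec'].ravel()
    c=-Rm.T@t; r=Rm.T@np.array([(u-K[0,2])/K[0,0],(v-K[1,2])/K[1,1],1]); return c+r*(z-c[2])/r[2]
def proj(s,p): return cv2.projectPoints(np.atleast_2d(np.float64(p)),s['rvec'],s['tvec'],s['camera_matrix'],None)[0][:,0]
E
python3 - <<'E'
from h import *
for n in('side','top'):
    s=snap(n,'0');Rm=cv2.Rodrigues(s['rvec'])[0];print(n,-Rm.T@s['tvec'].ravel(),Rm[2],s['camera_matrix'][0,0])
st=telemetry.sense();print(st['t'],st['tcp_pos'],st['tool_rot'],st['finger_gap'],manip.grip_depth)
E
```

```text
side [-0.01768182  0.69304369  1.13200674] [ 0.44907247 -0.47860571 -0.75450016] 450.8353777442088
top [0.50273216 0.02299768 1.19541855] [ 0.06385454  0.02582377 -0.99762505] 450.6591227130888
0.1 [ 0.18212809 -0.59719653  0.23041592] [ 9.89086389e-01  1.47333397e-01  5.22764147e-05 -9.91103228e-04] 0.998845521238577 0.0187
```

View pics/top_0.png

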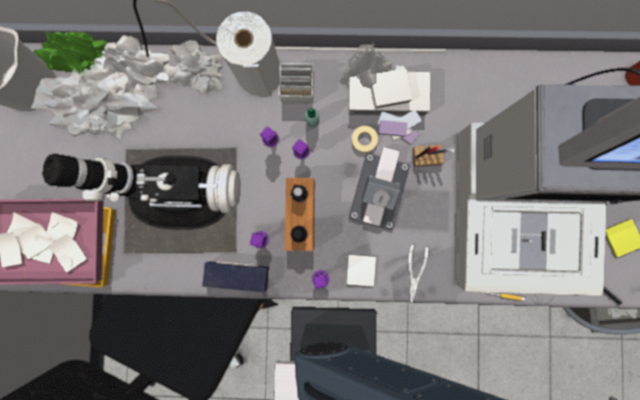

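View pics/side_0.png

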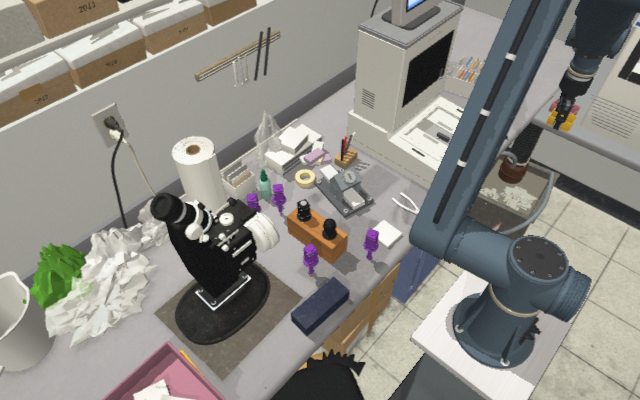

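Both views show the rack with drivers at top (299,193) and (299,234). The jig's screw head is near top (381,199), and the purple look-alikes are at top (269,136), (301,148), (259,240) and (320,279). Next I'll enlarge both drivers and the screw.

```bash
python3 - <<'E'
from h import *
T=load('top','0')['image'];S=load('side','0')['image']
f=lambda im,x,y,w=50,h=37:cv2.resize(im[y-h:y+h,x-w:x+w],(400,296),interpolation=cv2.INTER_CUBIC)
a=np.vstack([np.hstack([f(T,299,213),f(S,318,220)]),np.hstack([f(T,381,199,25,18),f(S,347,185,40,30)])])
cv2.imwrite('pics/crop1.png',a[:,:,::-1])
for n in('top','side'):
    s=load(n,'0');P=cloud(s);h=s['image'].astype(int)
    hsv=cv2.cvtColor(s['image'],cv2.COLOR_RGB2HSV)
    # wood: orange, near rack
    m=(hsv[...,0]>5)&(hsv[...,0]<18)&(hsv[...,1]>120)&(abs(P[...,2]-.08)<.008)&(abs(P[...,0]-.52)<.25)&(abs(P[...,1]-.07)<.12)
    q=P[m]; 
    print(n,m.sum(),q.mean(0) if len(q) else '',cv2.minAreaRect(np.float32(q[:,:2])) if len(q)>5 else '')
    dk=(h.sum(2)<150)&(P[...,2]>.115)&(P[...,2]<.16)&(abs(P[...,0]-.5)<.2)&(abs(P[...,1]-.07)<.06)
    k,l,st,c=cv2.connectedComponentsWithStats(dk.astype(np.uint8))
    for i in range(1,k):
        if st[i,4]>8: print(' dark',st[i],P[l==i].mean(0),P[l==i].max(0))
s=load('top','0');P=cloud(s)
print(np.round(P[185:216:2,366:398:3,2]*1000).astype(int))
E
```

```text
top 1540 [0.53709927 0.09981299 0.0806519 ] ((0.5394863486289978, 0.10099944472312927), (0.17649757862091064, 0.0697910413146019), 1.070870280265808)
 dark [292 186  14  14  54] [0.58414216 0.09496389 0.13705958] [0.60193481 0.11469674 0.14397442]
 dark [291 226  15  16 180] [0.48993342 0.09777613 0.13512887] [0.50788326 0.11531463 0.14428203]
side 806 [0.52814145 0.10894276 0.07872403] ((0.5369639992713928, 0.10158257186412811), (0.18111065030097961, 0.07380196452140808), 0.44052982330322266)
 dark [298 202  12  12  75] [0.5805973  0.10980494 0.12936649] [0.6037355  0.12144604 0.14269668]
 dark [323 219  13  13 122] [0.48401032 0.10642734 0.13134767] [0.50228816 0.11776594 0.142223  ]
[[ 64 101 103 101 105 106 102  97  96  88  85]
 [ 87  97 101 102 102 106 103 102 104 100  97]
 [ 96  96  97 100 102 107 102 101 108 103 104]
 [ 91  92  95 106 113 116 109 100 100 101 104]
 [ 91  91  94 112 114 114 115 114 102 100 102]
 [ 91  88  90 109 113 106 109 115  99  98 101]
 [ 87  87  88 107 108  97 105 114  88  92  99]
 [ 82  85 100 103 106  94 108 112  89  97  91]
 [ 82  78  80 101 101 103 106 105  91  94  87]
 [ 15  31  82  99 100  99 101  83  85  85  16]
 [ 13  32  34  37  97  97 100  82  83  86  16]
 [ 15  36  33  29  38  34  32  82  79  85  14]
 [ 28  36  36  37  32  32  13  16  16  12  17]
 [ 37  32  38  37  32  38  14  14  14  17  14]
 [ 33  35  32  30  31  33  12  15  16  14  13]
 [ 36  34  34  38  36  38  12  11  13  16  11]]
```

View pics/crop1.png

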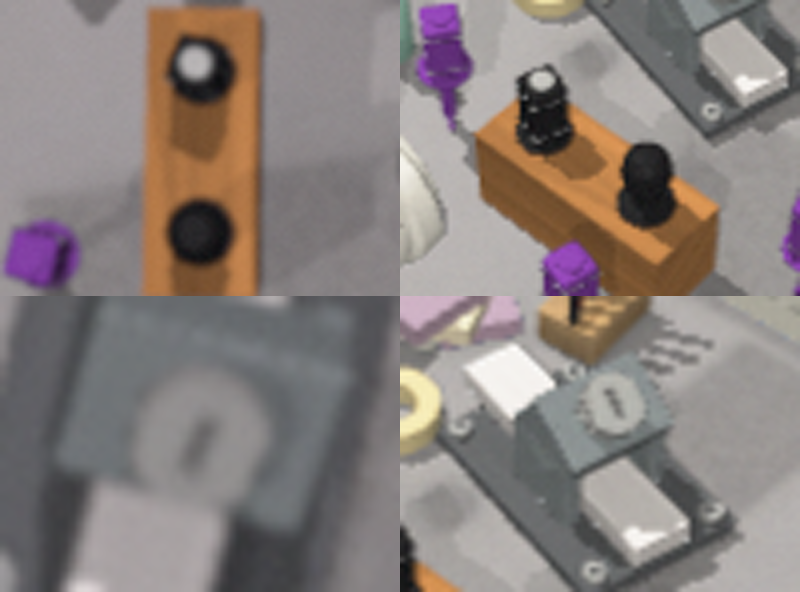

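The crop shows the upper driver, top (299,193) / side (304,208), with a square handle, two grey bands and a cap. That is the blade driver, in the far hole. The lower one, top (299,234), is round and bulbous, so it is the nut driver; the purple ones are look-alikes. The screw slot shows at about top (381,198) and side (347,176). Next I'll measure the jig yaw, the head and slot, and the handle yaw.

```bash
python3 - <<'E'
from h import *
s=load('top','0');P=cloud(s);im=s['image'];hsv=cv2.cvtColor(im,cv2.COLOR_RGB2HSV)
d=load('side','0');Pd=cloud(d)
for n,x,Q in(('top',s,P),('side',d,Pd)):
    g=x['image'].astype(int).sum(2)
    m=((Q[...,2]>.007)&(Q[...,2]<.024)&(abs(Q[...,0]-.57)<.14)&(abs(Q[...,1]+.085)<.1)&(g<330)).astype(np.uint8)
    m=cv2.morphologyEx(m,cv2.MORPH_OPEN,np.ones((3,3)))
    k,l,st,c=cv2.connectedComponentsWithStats(m)
    big=np.isin(l,[i for i in range(1,k) if st[i,4]>40]); q=Q[big]
    print(n,'base',big.sum(),np.median(q[:,2]),cv2.minAreaRect(np.float32(q[:,:2])),cv2.boxPoints(cv2.minAreaRect(np.float32(q[:,:2]))).round(3).tolist())
# head: points on the plane above the block
def head(x,Q,c,w=16):
    sub=x['image'][c[1]-w:c[1]+w,c[0]-w:c[0]+w].astype(int)
    warm=(sub[...,0]-sub[...,2]>-8)&(sub.sum(2)>270)&(Q[c[1]-w:c[1]+w,c[0]-w:c[0]+w,2]>.085)
    k,l,st,ce=cv2.connectedComponentsWithStats(warm.astype(np.uint8)); i=1+st[1:,4].argmax()
    mm=(l==i).astype(np.uint8); cn=max(cv2.findContours(mm,0,1)[0],key=len); hull=cv2.convexHull(cn)
    e=cv2.fitEllipse(hull); M=cv2.fillConvexPoly(np.zeros_like(mm),hull,1)>0
    q=Q[c[1]-w:c[1]+w,c[0]-w:c[0]+w][M]
    g=sub.sum(2); inn=cv2.erode(M.astype(np.uint8),np.ones((5,5)))>0
    med=np.median(g[inn]); wgt=np.where(inn,np.clip(med-25-g,0,None),0).astype(float)
    v,u=np.nonzero(wgt); ww=wgt[v,u]; mu=np.array([(u*ww).sum(),(v*ww).sum()])/ww.sum()
    C=np.cov(np.stack([u,v]),aweights=ww); ev,V=np.linalg.eigh(C)
    o=np.array(c)-w
    print('head ell',np.array(e[0])+o,e[1:],'area',st[i,4],'slot',mu+o,'dir',V[:,1],ev,'n',len(u))
    A=np.c_[q[:,:2],np.ones(len(q))];co=np.linalg.lstsq(A,q[:,2],rcond=None)[0];nn=np.array([-co[0],-co[1],1]);print('  plane n',nn/np.linalg.norm(nn),'mean',q.mean(0))
    return np.array(e[0])+o,mu+o,V[:,1]
ht,mt,dt=head(s,P,(381,199));hs,ms,ds=head(d,Pd,(350,177))
def tri(a,b):
    Pm=[x['camera_matrix']@np.c_[cv2.Rodrigues(x['rvec'])[0],x['tvec'].reshape(3,1)] for x in(s,d)]
    X=cv2.triangulatePoints(*Pm,a.reshape(2,1),b.reshape(2,1));X=(X[:3]/X[3]).ravel();print('tri',X,'res',proj(s,X)-a,proj(d,X)-b);return X
tri(ht,hs);tri(mt,ms)
# handle top
for n,x,Q in(('top',s,P),('side',d,Pd)):
    m=(Q[...,2]>.129)&(Q[...,2]<.16)&(abs(Q[...,0]-.587)<.035)&(abs(Q[...,1]-.1)<.035)
    q=Q[m];print(n,'handle',m.sum(),q.mean(0),cv2.minAreaRect(np.float32(q[:,:2])))
g=cv2.cvtColor(im,cv2.COLOR_RGB2GRAY);print(g[183:206,287:312])
E
```

```text
top base 1178 0.01432848592029166 ((0.6049625277519226, -0.10331554710865021), (0.1201089471578598, 0.1774912327528), 75.7996826171875) [[0.5040000081062317, -0.14000000059604645], [0.6759999990463257, -0.18299999833106995], [0.7059999704360962, -0.06700000166893005], [0.5339999794960022, -0.023000000044703484]]
side base 413 0.013010307025846038 ((0.6009405851364136, -0.0999491810798645), (0.1182941347360611, 0.17492397129535675), 76.20027923583984) [[0.5019999742507935, -0.13699999451637268], [0.671999990940094, -0.17800000309944153], [0.699999988079071, -0.06300000101327896], [0.5299999713897705, -0.02199999988079071]]
head ell [381.95038795 192.93807697] ((26.59088897705078, 35.005287170410156), 103.6275634765625) area 525 slot [388.44816754 193.5026178 ] dir [0.69880353 0.71531365] [27.27433907 41.54806352] n 79
  plane n [-0.08674571 -0.02526926  0.99590996] mean [ 0.59136061 -0.10037611  0.09982943]
head ell [346.17253017 176.00955296] ((18.278453826904297, 25.841243743896484), 64.17289733886719) area 282 slot [345.47713598 178.29422383] dir [-0.94758949  0.31949046] [ 7.65809
[... 2342 characters left out ...]
32  28  22  24  29  30  33  33  34  40
   60  92 124 136 140 139 136]
 [121 121 122 119 107  88  73  62  50  37  31  27  27  33  40  44  51  62
   77 104 129 139 139 139 137]
 [120 122 121 121 108  92  83  81  70  58  49  46  44  45  55  60  66  78
   92 112 130 137 140 141 138]
 [122 120 121 120 107  94  88  91  86  78  70  67  65  71  73  76  82  90
   99 118 131 139 138 141 137]
 [123 121 121 117 106  94  89  90  90  88  86  83  86  86  85  89  89  91
  100 116 133 137 140 141 138]
 [124 121 121 120 109  93  88  90  89  88  87  86  89  90  88  91  90  94
  101 120 132 137 139 142 136]
 [128 122 121 119 106  93  87  89  89  88  87  88  88  90  88  91  92  92
  106 124 135 136 140 142 138]]
```

The jig's yaw is about -14°. The driver is at (0.589, 0.102), with its handle flats at about -18° mod 90°. The handle top's height (0.140) and 30 mm size agree with the description.

```bash
cat >> h.py <<'E'
def down(al): # tool down, tool x at yaw al deg
    a=np.radians(al);x=np.array([np.cos(a),np.sin(a),0]);z=np.array([0,0,-1.]);return np.c_[x,np.cross(z,x),z]
def go(p,Rt,st=None):
    st=st or telemetry.sense();R0=R.from_quat(st['tool_rot']).as_matrix();R1=R0 if Rt is None else Rt
    d=np.asarray(p)-st['tcp_pos']
    print('t %.2f shift before turn %s | after turn %s (fullscale) | turn(row frac 1=90deg) %s'%(st['t'],(R0.T@d/.04).round(3),(R1.T@d/.04).round(3),(R.from_matrix(R0.T@R1).as_rotvec()/(np.pi/2)).round(4)))
E
python3 - <<'E'
from h import *
go([.5885,.1015,.231],down(72))
P=cloud(load('top','0'))
m=(P[...,0]>.15)&(P[...,0]<.6)&(P[...,1]<-.2)&(P[...,1]>-.6)
print(P[m][:,2].max())
for x in np.arange(.2,.65,.05): print(round(x,2),[round(float(np.max(P[...,2][(abs(P[...,0]-x)<.025)&(abs(P[...,1]-y)<.025)],initial=-1)),2) for y in (-.6,-.5,-.4,-.3,-.2,-.1,0)])
E
```

```text
t 0.10 shift before turn [ 14.809 -13.748   0.018] | after turn [ 1.9752e+01  4.2640e+00 -1.5000e-02] (fullscale) | turn(row frac 1=90deg) [-0.001  -0.0008 -0.6117]
0.593260600157981
0.2 [-0.79, -0.79, -0.8, -0.79, -0.79, -0.8, 0.44]
0.25 [-1.0, -1.0, -1.0, -1.0, -1.0, 0.56, 0.48]
0.3 [0.0, 0.0, 0.0, 0.0, 0.6, 0.58, 0.0]
0.35 [0.11, 0.11, 0.11, 0.11, 0.02, 0.02, 0.02]
0.4 [0.12, 0.12, 0.12, 0.12, 0.01, 0.02, 0.08]
0.45 [0.12, 0.11, 0.11, 0.12, 0.01, 0.02, 0.01]
0.5 [0.13, 0.12, 0.12, 0.12, 0.01, 0.04, 1.2]
0.55 [0.13, 0.16, 0.47, 0.47, 0.01, 0.11, 0.01]
0.6 [0.31, 0.43, 0.61, 0.64, 0.01, 0.12, 0.01]
```

```bash
A='.74 -.687 0 0 0 0;.74 -.687 0 0 0 0;.74 -.687 0 0 0 0;.74 -.687 0 0 0 0;.74 -.687 0 0 0 0'
for i in 1; do
python3 -m crank '.74 -.687 0 0 0 0;.74 -.687 0 0 0 0;.74 -.687 0 0 0 0;.74 -.687 0 0 0 0;.74 -.687 0 0 0 0' 1 40
python3 -m crank '.74 -.687 0 0 0 0;.74 -.687 0 0 0 0;.74 -.687 0 0 0 0;.74 -.687 0 0 0 0;.74 -.687 0 0 0 0'
python3 -m crank '.74 -.687 0 0 0 0;.74 -.687 0 0 0 0;.74 -.687 0 0 0 0;.74 -.687 0 0 0 0;.74 -.687 0 0 0 0'
python3 -m crank '.74 -.687 0 0 0 0;.74 -.687 0 0 0 0;.74 -.687 0 0 0 0;.74 -.687 0 0 0 0;.74 -.687 0 0 0 0'
python3 -m crank '0 0 0 0 0 -.0765;0 0 0 0 0 -.0765;0 0 0 0 0 -.0765;0 0 0 0 0 -.0765;0 0 0 0 0 -.0765'
python3 -m crank '0 0 0 0 0 -.0765;0 0 0 0 0 -.0765;0 0 0 0 0 -.0765;0 0 0 0 0 -.0765;0 0 0 0 0 0'
done
python3 - <<'E'
from h import *
go([.5885,.1015,.1013],down(72)); st=telemetry.sense();print(st['tcp_pos'],st['q'],st['force'])
E
```

```text
t: 0.6
tcp_pos: [0.2842, -0.4215, 0.231]
tool_rot: [0.989, 0.147, -0.0, -0.0]
force: [0.0, 0.1, 0.7]
finger_gap: 0.998
gripper_force: 0.0
t: 1.1
tcp_pos: [0.3856, -0.247, 0.2311]
tool_rot: [0.989, 0.147, -0.0, -0.0]
force: [0.8, -0.2, -0.1]
finger_gap: 0.997
gripper_force: 0.0
t: 1.6
tcp_pos: [0.4871, -0.0724, 0.2311]
tool_rot: [0.989, 0.147, -0.0, -0.0]
force: [0.5, -0.2, 0.2]
finger_gap: 1.0
gripper_force: 0.0
t: 2.1
tcp_pos: [0.5886, 0.1021, 0.2309]
tool_rot: [0.989, 0.147, -0.0, -0.0]
force: [1.3, -0.0, 0.0]
finger_gap: 0.998
gripper_force: 0.0
t: 2.6
tcp_pos: [0.5878, 0.1006, 0.2307]
tool_rot: [0.9, 0.436, -0.001, -0.0]
force: [-0.3, 1.2, 0.8]
finger_gap: 1.0
gripper_force: 0.0
t: 3.1
tcp_pos: [0.5879, 0.1005, 0.2308]
tool_rot: [0.772, 0.635, -0.0, -0.0]
force: [-1.0, 0.8, 0.6]
finger_gap: 0.998
gripper_force: 0.0
t 3.10 shift before turn [0.028 0.012 3.238] | after turn [0.029 0.005 3.238] (fullscale) | turn(row frac 1=90deg) [-0.0007  0.0001  0.0767]
[0.58794101 0.10048285 0.23083719] [-1.79245807e-02  4.89793832e-01  1.50624840e+00  1.75177761e-05
  1.14662320e+00  1.75750518e-01] [-0.95732344  0.79339767  0.55968489]
```

```bash
python3 -m crank '0 0 0 0 0 .0767;.03 .01 .7 0 0 0;0 0 .7 0 0 0;0 0 .7 0 0 0;0 0 .6 0 0 0' | grep -E 'tcp|force'
python3 -m crank '0 0 .538 0 0 0;0 0 0 0 0 0;0 0 0 0 0 0;0 0 0 0 0 0;0 0 0 0 0 0' | grep -E 'tcp|force'
python3 -m crank '0 0 0 0 0 0;0 0 0 0 0 0;0 0 0 0 0 0;0 0 0 0 0 0;0 0 0 0 0 0' -1 70| grep -E 'tcp|force|gap'
python3 -m crank '0 0 0 0 0 0;0 0 0 0 0 0;0 0 0 0 0 0;0 0 0 0 0 0;0 0 0 0 0 0' | grep -E 'tcp|rot|force|gap'
```

```text
tcp_pos: [0.5884, 0.1015, 0.1217]
force: [0.6, 0.3, 0.1]
gripper_force: 0.0
tcp_pos: [0.5901, 0.1015, 0.1033]
force: [-0.2, -1.0, 0.6]
gripper_force: 0.0
tcp_pos: [0.5893, 0.1015, 0.1022]
force: [-0.9, 0.6, 2.0]
finger_gap: 0.342
gripper_force: 69.4
tcp_pos: [0.5893, 0.1015, 0.1021]
tool_rot: [0.809, 0.588, 0.0, 0.0]
force: [-0.2, 0.4, 5.9]
finger_gap: 0.346
gripper_force: 69.4
```

```bash
python3 -m crank '0 0 -.3 0 0 0;0 0 -.8 0 0 0;0 0 -.9 0 0 0;0 0 -.9 0 0 0;0 0 -.9 0 0 0' | grep -E 'tcp|force'
python3 -m crank '0 0 -.2 0 0 0;0 0 0 0 0 0;0 0 0 0 0 0;0 0 0 0 0 0;0 0 0 0 0 0' | grep -E 'tcp|rot|force|gap'
python3 - <<'E'
from h import *
d=snap('side','1');st=telemetry.sense();Rt=R.from_quat(st['tool_rot']).as_matrix();tip=st['tcp_pos']+Rt@[0,0,.0901]
a=proj(d,[tip,st['tcp_pos']]);print(tip,a)
u,v=a[0].astype(int);c=d['image'][v-30:v+14,u-29:u+29];A=cv2.resize(c,(580,440),interpolation=cv2.INTER_CUBIC)
o=d=load('side','0');t=load('top','0')
def slot(x,c,w=(6,7)):
    g=cv2.cvtColor(x['image'],cv2.COLOR_RGB2GRAY).astype(float);sub=g[c[1]-w[1]:c[1]+w[1]+1,c[0]-w[0]:c[0]+w[0]+1]
    print(sub.astype(int))
slot(t,(381,197),(9,10));slot(o,(350,175),(10,8))
cv2.imwrite('pics/blade1.png',A[:,:,::-1])
E
```

```text
tcp_pos: [0.5882, 0.1015, 0.2548]
force: [1.0, 0.4, -2.3]
gripper_force: 69.0
tcp_pos: [0.588, 0.1015, 0.2598]
tool_rot: [0.809, 0.588, -0.002, -0.001]
force: [-0.1, 0.2, -1.6]
finger_gap: 0.344
gripper_force: 69.2
[0.58794382 0.10148306 0.16996006] [[303.17615888 196.10258352]
 [302.09980548 173.94622194]]
[[117 116 117 116 116 116 116 117 117 117 116 118 121 123 124 123 122 116
  111]
 [116 115 117 117 118 116 117 117 119 118 116 115 116 117 119 122 121 119
  116]
 [116 117 116 116 117 117 118 123 123 121 119 118 112 110 111 112 113 116
  117]
 [115 116 115 116 118 119 125 128 130 130 131 127 121 115 108 105 107 107
  111]
 [116 114 113 116 122 129 134 137 138 137 137 133 130 124 118 109 104 104
  105]
 [114 111 114 123 131 136 140 143 143 143 140 139 138 135 127 117 107 103
  101]
 [114 111 121 132 138 142 145 143 144 144 143 141 141 139 135 125 114 104
  101]
 [116 119 127 139 143 145 144 143 143 138 141 142 143 144 141 134 122 109
  102]
 [116 126 135 142 145 146 145 144 137 132 131 137 143 145 144 141 129 114
  105]
 [115 127 138 143 144 144 144 141 126 115 119 130 141 145 145 
[... 1724 characters left out ...]
3 124 157 173 184 182 163 115 122 160 181 181 180 165 135 144
  144 144 148]
 [145 142 137 139 157 178 182 182 173 144 121 157 182 180 181 172 147 146
  144 140 132]
 [145 135 124 141 132 159 181 182 181 165 118 143 179 179 179 164 131 147
  145 147 147]
 [144 147 153 160 148 156 182 180 180 175 151 144 172 179 177 162 141 148
  149 146 139]
 [145 148 143 137 134 139 179 180 180 179 181 179 179 176 158 116 126 142
  146 143 143]
 [143 145 147 136 112 133 153 171 174 177 179 178 173 162 127 120 119 127
  138 131 116]
 [143 144 147 139 133 139 111 116 139 159 169 157 131 132 118 117 118 112
  100  83 104]
 [145 143 143 145 137 121 113 107 105 105  98  96 102 118 119 112  97  82
   81  94 123]]
```

View pics/blade1.png

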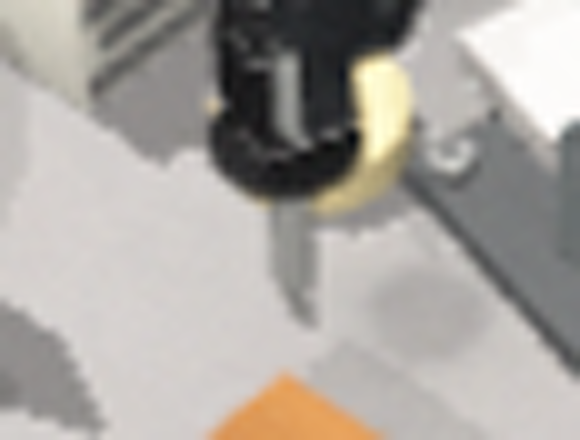

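The crop shows the held driver's blade seen nearly edge-on. Its tip edge runs down and to the right, from about crop (280,285) to (312,322). That means the blade's width lies along tool y, so tool x must end up perpendicular to the slot. Next I'll triangulate the slot and the head.

```bash
python3 - <<'E'
from h import *
t=load('top','0');d=load('side','0');Pt=cloud(t);Pd=cloud(d)
Pm=[x['camera_matrix']@np.c_[cv2.Rodrigues(x['rvec'])[0],x['tvec'].reshape(3,1)] for x in(t,d)]
def tri(a,b):
    a=np.float64(a);b=np.float64(b);X=cv2.triangulatePoints(*Pm,a.reshape(2,1),b.reshape(2,1));X=(X[:3]/X[3]).ravel();print('tri',X.round(4),'res',(proj(t,X)-a).round(2),(proj(d,X)-b).round(2));return X
def ell(x,c,thr,hi,r=9):
    g=cv2.cvtColor(x['image'],cv2.COLOR_RGB2GRAY);m=((g>thr)&(g<hi)).astype(np.uint8)
    k=np.zeros_like(m);cv2.circle(k,c,r,1,-1);m&=k
    cn=max(cv2.findContours(m,0,1)[0],key=cv2.contourArea);h=cv2.convexHull(cn);e=cv2.fitEllipse(h);print(e);return e
et=ell(t,(381,198),131,149);es=ell(d,(350,175),163,190)
tri(et[0],es[0]);X=tri((380.5,198.6),(349.5,176.4))
# depth mean over discs
for x,Q,e in((t,Pt,et),(d,Pd,es)):
    k=np.zeros((400,640),np.uint8);cv2.ellipse(k,(e[0],(e[1][0]*.75,e[1][1]*.75),e[2]),1,-1);q=Q[k>0];q=q[abs(q[:,2]-np.median(q[:,2]))<.02]
    A=np.c_[q[:,:2]-q[:,:2].mean(0),np.ones(len(q))];co=np.linalg.lstsq(A,q[:,2],rcond=None)[0];print('disc',len(q),q.mean(0).round(4),'slope',co[:2],np.median(q,0))
# slot direction: intersect ray planes through the slot lines with the head plane, psi=-14
psi=np.radians(-14);n=np.array([-.5*np.cos(psi),-.5*np.sin(psi),np.cos(np.pi/6)]);jx=np.array([n[2]*np.cos(psi),n[2]*np.sin(psi),.5]);jy=np.array([-np.sin(psi),np.cos(psi),0])
def onp(x,u,v):
    K=x['camera_matrix'];Rm=cv2.Rodrigues(x['rvec'])[0];c=-Rm.T@x['tvec'].ravel();r=Rm.T@np.array([(u-K[0,2])/K[0,0],(v-K[1,2])/K[1,1],1]);return c+r*((X-c)@n)/(r@n)
for x,a,b in((t,(381.8,195),(379.2,202.5)),(d,(348.2,174),(350.7,179))):
    A=onp(x,*a);B=onp(x,*b);D=A-B;print('slot len',np.linalg.norm(D),'angle cw',np.degrees(np.arctan2(-(D@jy),D@jx)), 'mid',(A+B)/2)
# jig: depth of steel plate edges midline check
print('jig y of X rel. base centre', (X-np.array([.603,-.1015,0]))@jy)
E
```

```text
((380.4756774902344, 198.34996032714844), (15.037210464477539, 15.767631530761719), 31.784278869628906)
((349.4379577636719, 176.0543212890625), (10.619255065917969, 11.986774444580078), 140.84063720703125)
tri [ 0.5792 -0.097   0.1052] res [[0.08 0.11]] [[-0.11 -0.01]]
tri [ 0.5788 -0.0972  0.1037] res [[0.05 0.07]] [[-0.06 -0.  ]]
disc 119 [ 0.5795 -0.0967  0.1059] slope [ 0.58638827 -0.09958464] [ 0.57990946 -0.09686714  0.10624666]
disc 67 [ 0.5785 -0.0965  0.1058] slope [0.49314661 0.04880344] [ 0.57908364 -0.09853346  0.10533392]
slot len 0.02107885697866168 angle cw 1.1646497824053579 mid [ 0.57857187 -0.09703772  0.10360195]
slot len 0.01777948008968453 angle cw 3.0678607181235895 mid [ 0.57857649 -0.0969603   0.10359372]
jig y of X rel. base centre -0.0016355493447515754
```

```bash
cat >> h.py <<'E'
psi=np.radians(-14);n=np.array([-.5*np.cos(psi),-.5*np.sin(psi),np.cos(np.pi/6)]);jy=np.array([-np.sin(psi),np.cos(psi),0]);jx=np.cross(jy,n)
FLOOR=np.array([.579,-.097,.105])-.010*n
TIP=np.array([0,0,.0901])
def drive(th,lift): # screw angle th (rad), tip lift above floor
    y=np.cos(th)*jx-np.sin(th)*jy; z=-n; M=np.c_[np.cross(y,z),y,z]; return FLOOR+lift*n-M@TIP,M
E
python3 - <<'E'
from h import *
p,M=drive(.05,.035);print(p,M.round(3));go(p,M);print(telemetry.sense()['q'])
E
```

```text
[ 0.52315948 -0.08307739  0.20467952] [[ 0.284  0.827  0.485]
 [ 0.959 -0.258 -0.121]
 [ 0.025  0.499 -0.866]]
t 6.15 shift before turn [-4.89  -0.118  1.39 ] | after turn [-4.919 -0.848  0.968] (fullscale) | turn(row frac 1=90deg) [-0.3348  0.0205 -0.0121]
[-1.62002609e-02  4.59661015e-01  1.47002619e+00 -1.60835567e-05
  1.21528642e+00  2.97802700e-01]
```

```bash
python3 -m crank '0 0 0 -.067 .0041 -.0024;0 0 0 -.067 .0041 -.0024;0 0 0 -.067 .0041 -.0024;0 0 0 -.067 .0041 -.0024;0 0 0 -.067 .0041 -.0024' | grep -E 'tcp|rot|force'
python3 -m crank '-.9 -.17 0 0 0 0;-.9 -.17 0 0 0 0;-.9 -.17 0 0 0 0;-.9 -.17 0 0 0 0;-.9 -.17 .2 0 0 0' | grep -E 'tcp|rot|force'
python3 -m crank '-.42 0 .3 0 0 0;0 0 .3 0 0 0;0 0 .17 0 0 0;0 0 0 0 0 0;0 0 0 0 0 0' | grep -E 'tcp|rot|force'
python3 - <<'E'
from h import *
p,M=drive(.05,.035);go(p,M)
st=telemetry.sense();print(st['q'])
d=snap('side','2');t=snap('top','2');Rt=R.from_quat(st['tool_rot']).as_matrix()
tip=st['tcp_pos']+Rt@TIP;m=FLOOR+.01*n
out=[]
for x,nm in((d,'side'),(t,'top')):
    a=proj(x,[tip,m,tip+Rt[:,1]*.0085,tip-Rt[:,1]*.0085]);print(nm,a.round(1).tolist())
    u,v=a[1].round().astype(int);print('crop origin',u-20,v-25);out.append(cv2.resize(x['image'][v-25:v+15,u-20:u+20],(400,400),interpolation=cv2.INTER_CUBIC))
cv2.imwrite('pics/hover.png',np.hstack(out)[:,:,::-1])
E
```

```text
tcp_pos: [0.5885, 0.1017, 0.2616]
tool_rot: [0.775, 0.575, 0.167, 0.202]
force: [1.0, -1.2, -1.7]
gripper_force: 69.5
tcp_pos: [0.5146, -0.0585, 0.2345]
tool_rot: [0.775, 0.575, 0.166, 0.2]
force: [0.8, 1.4, -2.2]
gripper_force: 69.6
tcp_pos: [0.5263, -0.0763, 0.2074]
tool_rot: [0.775, 0.576, 0.166, 0.2]
force: [-0.3, -0.7, -1.6]
gripper_force: 69.6
t 7.65 shift before turn [-0.186 -0.055  0.042] | after turn [-0.186 -0.055  0.042] (fullscale) | turn(row frac 1=90deg) [ 0.0012 -0.0018  0.0009]
[-0.40056401  0.3273091   2.0782108   0.36115677  0.23059317 -0.43916289]
side [[349.9, 173.7], [349.4, 176.1], [348.6, 171.3], [351.1, 176.2]]
crop origin 329 151
top [[377.4, 201.5], [380.5, 198.6], [378.6, 198.4], [376.2, 204.5]]
crop origin 361 174
```

View pics/hover.png

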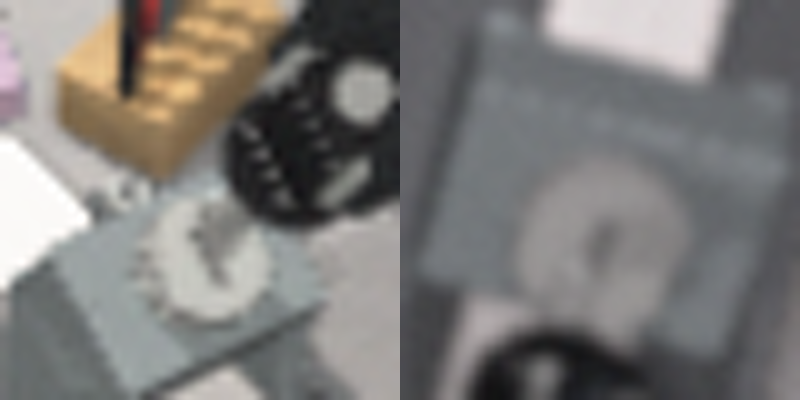

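The hover crop shows the tip just above the head. The slot is at top crop (602,245), which is pixel (380.7,198.0), so it agrees with my estimate. The guard and gripper hide the rest in the top view. I'll correct the offset and come closer.

```bash
python3 -m crank '-.1 -.03 .04 0 0 0;-.086 -.025 0 0 0 0;0 0 .15 0 0 0;0 0 .15 0 0 0;0 0 .15 0 0 0' | grep -E 'tcp|rot|force'
python3 -m crank '0 0 .04 0 0 0;0 0 0 0 0 0;0 0 0 0 0 0;0 0 0 0 0 0;0 0 0 0 0 0' | grep -E 'tcp|rot|force'
python3 - <<'E'
from h import *
p,M=drive(.05,.014);go(p,M);print(telemetry.sense()['q'])
d=snap('side','3');st=telemetry.sense();Rt=R.from_quat(st['tool_rot']).as_matrix()
tip=st['tcp_pos']+Rt@TIP
a=proj(d,[tip,FLOOR+.01*n,tip-Rt[:,2]*.015,tip-Rt[:,2]*.06]);print(a.round(1).tolist())
cv2.imwrite('pics/hover3.png',cv2.resize(d['image'][146:194,318:382],(768,576),interpolation=cv2.INTER_CUBIC)[:,:,::-1])
E
```

```text
tcp_pos: [0.5323, -0.0861, 0.1893]
tool_rot: [0.775, 0.576, 0.166, 0.201]
force: [-0.6, 1.1, -1.9]
gripper_force: 69.6
tcp_pos: [0.5326, -0.0865, 0.1883]
tool_rot: [0.775, 0.575, 0.166, 0.201]
force: [-0.1, 0.5, -2.1]
gripper_force: 69.6
t 8.75 shift before turn [ 0.025 -0.013  0.045] | after turn [ 0.026 -0.013  0.045] (fullscale) | turn(row frac 1=90deg) [ 0.002  -0.0011 -0.0001]
[-0.41822677  0.37749985  2.08228131  0.50386885  0.18433332 -0.5971608 ]
[[350.1, 175.2], [349.4, 176.1], [351.8, 173.8], [356.9, 169.3]]
```

View pics/hover3.png

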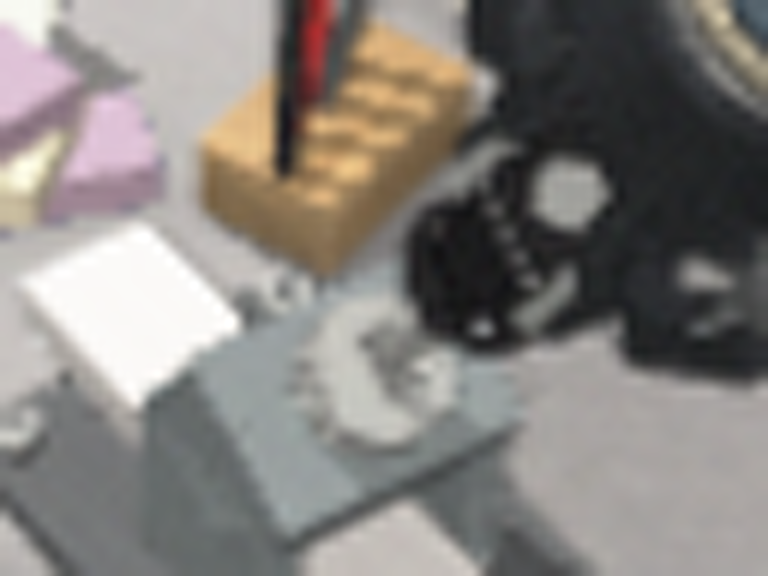

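The blade now covers the slot, around crop (383,365), and the shank runs up to the right in line with the screw. I'll go in gently.

```bash
python3 -m crank '.026 -.013 .045 0 0 0;0 0 .05 0 0 0;0 0 .05 0 0 0;0 0 .025 0 0 0;0 0 0 0 0 0' | grep -E 'tcp|rot|force'
python3 -m crank '0 0 .025 0 0 0;0 0 .025 0 0 0;0 0 .025 0 0 0;0 0 0 0 0 0;0 0 0 0 0 0' | grep -E 'tcp|rot|force'
python3 - <<'E'
from h import *
p,M=drive(.05,0.006);go(p,M);st=telemetry.sense();print(st['force']@n,st['force']@jx,st['force']@jy)
E
```

```text
tcp_pos: [0.5358, -0.0862, 0.1818]
tool_rot: [0.775, 0.575, 0.166, 0.2]
force: [-1.2, 0.1, -1.5]
gripper_force: 69.6
tcp_pos: [0.5373, -0.0865, 0.1794]
tool_rot: [0.775, 0.575, 0.166, 0.2]
force: [0.3, -0.8, -1.3]
gripper_force: 69.6
t 9.80 shift before turn [-0.001  0.002 -0.004] | after turn [-0.001  0.002 -0.004] (fullscale) | turn(row frac 1=90deg) [ 0.0018 -0.0011 -0.0001]
-1.3726046459468357 -0.20769189297612028 -0.6831798975675715
```

```bash
python3 -m crank '0 0 .03 0 0 0;0 0 .03 0 0 0;0 0 .03 0 0 0;0 0 .02 0 0 0;0 0 0 0 0 0' | grep -E 'tcp|rot|force'
python3 -m crank '0 0 .015 0 0 0;0 0 .015 0 0 0;0 0 0 0 0 0;0 0 0 0 0 0;0 0 0 0 0 0' | grep -E 'tcp|rot|force'
python3 - <<'E'
from h import *
p,M=drive(.05,0.001);go(p,M);st=telemetry.sense();print(st['force']@n,st['force']@jx,st['force']@jy,st['ft_torque'],st['q'])
E
```

```text
tcp_pos: [0.539, -0.0869, 0.1763]
tool_rot: [0.775, 0.575, 0.166, 0.201]
force: [-5.7, 2.0, 6.5]
gripper_force: 71.1
tcp_pos: [0.5391, -0.0869, 0.1761]
tool_rot: [0.775, 0.575, 0.166, 0.201]
force: [-10.8, 2.1, 15.7]
gripper_force: 72.4
t 10.80 shift before turn [-0.004  0.004  0.026] | after turn [-0.004  0.004  0.026] (fullscale) | turn(row frac 1=90deg) [ 0.003  -0.0009  0.0001]
19.059426476519647 -1.6306477514458146 -0.5840200891698446 [-0.00203279  0.59364787 -0.1083342 ] [-0.41213003  0.41127281  2.0802413   0.59127566  0.15379525 -0.68122058]
```

```bash
python3 -m crank '0 0 -.012 0 0 0;0 0 0 0 0 .04;0 0 0 0 0 .04;0 0 0 0 0 .04;0 0 0 0 0 .04' | grep -E 'tcp|rot|force'
python3 - <<'E'
from h import *
st=telemetry.sense();th=.05+.16*np.pi/2;p,M=drive(th,0.0016);go(p,M);print(st['force']@n,st['force']@jx,st['force']@jy,st['ft_torque']@n,st['q'])
E
python3 -m crank '0 0 0 0 0 .04;0 0 0 0 0 .04;0 0 0 0 0 .04;0 0 0 0 0 .04;0 0 0 0 0 .04' | grep -E 'tcp|rot|force'
python3 - <<'E'
from h import *
st=telemetry.sense();th=.05+.36*np.pi/2;p,M=drive(th,0.0016);go(p,M);print(st['force']@n,st['force']@jx,st['force']@jy,st['ft_torque']@n,st['q'])
E
```

```text
tcp_pos: [0.5389, -0.087, 0.1761]
tool_rot: [0.842, 0.473, 0.19, 0.179]
force: [-9.5, 1.1, 12.3]
gripper_force: 71.4
t 11.30 shift before turn [0.001 0.006 0.013] | after turn [0.001 0.006 0.013] (fullscale) | turn(row frac 1=90deg) [ 0.0024 -0.0014 -0.001 ]
15.385215455215047 -2.1010461885314076 -1.1952080789175914 0.13957546559385264 [-0.41233753  0.41104735  2.08021062  0.58756169  0.15431011 -0.424595  ]
tcp_pos: [0.5388, -0.0871, 0.176]
tool_rot: [0.905, 0.335, 0.216, 0.147]
force: [-9.2, -0.5, 12.2]
gripper_force: 71.5
t 11.80 shift before turn [0.008 0.006 0.013] | after turn [0.008 0.006 0.013] (fullscale) | turn(row frac 1=90deg) [ 0.0019 -0.0019 -0.0011]
14.996479457212086 -1.5207691204295513 -2.7362997963784528 0.0985199335330833 [-0.41256034  0.41105065  2.08044831  0.58741014  0.15409963 -0.11043   ]
```

```bash
python3 -m crank '0 0 0 0 0 .04;0 0 0 0 0 .04;0 0 0 0 0 .04;0 0 0 0 0 .04;0 0 0 0 0 .04' | grep -E 'tcp|force'
python3 -m crank '0 0 0 0 0 .04;0 0 0 0 0 .04;0 0 0 0 0 .04;0 0 0 0 0 .03;0 0 0 0 0 0' | grep -E 'tcp|force'
python3 - <<'E'
from h import *
st=telemetry.sense();th=.05+.71*np.pi/2;p,M=drive(th,0.0016);print(th);go(p,M);print(st['force']@n,st['force']@jx,st['force']@jy,st['ft_torque']@n,st['q'])
E
python3 -m crank '0 0 0 0 0 .02;0 0 0 0 0 .02;0 0 0 0 0 .02;0 0 0 0 0 .02;0 0 0 0 0 0' | grep -E 'tcp|force'
python3 - <<'E'
from h import *
st=telemetry.sense();th=.05+.79*np.pi/2;p,M=drive(th,0.0016);print(th);go(p,M);print(st['force']@n,st['force']@jx,st['force']@jy,st['ft_torque']@n)
E
```

```text
tcp_pos: [0.5386, -0.0871, 0.1759]
force: [-10.3, -0.3, 12.1]
gripper_force: 71.5
tcp_pos: [0.5384, -0.0871, 0.1758]
force: [-10.9, 0.2, 12.2]
gripper_force: 71.6
1.1652653920243765
t 12.80 shift before turn [0.019 0.003 0.013] | after turn [0.019 0.003 0.013] (fullscale) | turn(row frac 1=90deg) [ 0.0005 -0.0023 -0.    ]
15.893837480624569 -3.0608419411432477 -2.418930717588752 0.12351276652739956 [-0.41276224  0.41113064  2.08101942  0.58725638  0.15395548  0.43766174]
tcp_pos: [0.5383, -0.0871, 0.1757]
force: [-10.3, -0.3, 12.8]
gripper_force: 71.6
1.2909290981679684
t 13.30 shift before turn [0.023 0.001 0.013] | after turn [0.023 0.001 0.013] (fullscale) | turn(row frac 1=90deg) [ 0.0002 -0.0022  0.0001]
16.00102108403122 -2.1866917720768333 -2.8097303249569094 0.12528623558518148
```

```bash
cat > chk.py <<'E'
from h import *
st=telemetry.sense();Rt=R.from_quat(st['tool_rot']).as_matrix();y=Rt[:,1]
print('t %.2f th %.3f axial %.1f tq %.3f tilt %.4f'%(st['t'],np.arctan2(-y@jy,y@jx),st['force']@n,st['ft_torque']@n,np.arccos(-Rt[:,2]@n)),st['finger_gap'])
E
python3 -m crank '0 0 0 0 0 .015;0 0 0 0 0 .015;0 0 0 0 0 0;0 0 0 0 0 0;0 0 0 0 0 0' | grep -E 'tcp'
python3 chk.py
python3 -m crank '0 0 0 0 0 .015;0 0 0 0 0 .015;0 0 0 0 0 0;0 0 0 0 0 0;0 0 0 0 0 0' | grep -E 'tcp'
python3 chk.py
python3 -m crank '0 0 0 0 0 .015;0 0 0 0 0 0;0 0 0 0 0 0;0 0 0 0 0 0;0 0 0 0 0 0' | grep -E 'tcp'
python3 chk.py
```

```text
tcp_pos: [0.5383, -0.0871, 0.1758]
t 13.80 th 1.337 axial 15.0 tq 0.099 tilt 0.0034 0.3426196548730951
tcp_pos: [0.5383, -0.0871, 0.1757]
t 14.30 th 1.384 axial 15.5 tq 0.087 tilt 0.0034 0.3469535892510359
tcp_pos: [0.5382, -0.0871, 0.1757]
t 14.80 th 1.408 axial 14.9 tq 0.135 tilt 0.0034 0.340693896033426
```

```bash
python3 -m crank '0 0 0 0 0 .015;0 0 0 0 0 .01;0 0 0 0 0 0;0 0 0 0 0 0;0 0 0 0 0 0' | grep -E 'tcp'
python3 chk.py
python3 -m crank '0 0 0 0 0 .015;0 0 0 0 0 .01;0 0 0 0 0 0;0 0 0 0 0 0;0 0 0 0 0 0' | grep -E 'tcp'
python3 chk.py
python3 -m crank '0 0 0 0 0 .015;0 0 0 0 0 0;0 0 0 0 0 0;0 0 0 0 0 0;0 0 0 0 0 0' | grep -E 'tcp'
python3 chk.py
```

```text
tcp_pos: [0.5382, -0.0871, 0.1757]
t 15.30 th 1.447 axial 16.7 tq 0.148 tilt 0.0033 0.34015015222819395
tcp_pos: [0.5382, -0.087, 0.1757]
t 15.80 th 1.486 axial 16.2 tq 0.197 tilt 0.0031 0.343187074707847
tcp_pos: [0.5382, -0.087, 0.1757]
t 16.30 th 1.509 axial 15.6 tq 0.294 tilt 0.0031 0.343532419627052
```

```bash
python3 -m crank '0 0 0 0 0 .015;0 0 0 0 0 0;0 0 0 0 0 0;0 0 0 0 0 0;0 0 0 0 0 0' | grep -E 'tcp'
python3 chk.py
python3 -m crank '0 0 0 0 0 .015;0 0 0 0 0 0;0 0 0 0 0 0;0 0 0 0 0 0;0 0 0 0 0 0' | grep -E 'tcp'
python3 chk.py
```

```text
tcp_pos: [0.5382, -0.087, 0.1757]
t 16.80 th 1.532 axial 16.0 tq 0.364 tilt 0.0031 0.3393010894307035
tcp_pos: [0.5382, -0.087, 0.1757]
t 17.30 th 1.555 axial 15.7 tq 0.494 tilt 0.0031 0.3402445312578849
```

The torque rises steadily to 0.49 N m, about four times friction, so the screw is on its stop. I'll unwind into the play and withdraw along the axis.

```bash
python3 -m crank '0 0 0 0 0 -.04;0 0 0 0 0 -.04;0 0 0 0 0 -.03;0 0 -.03 0 0 0;0 0 0 0 0 0' | grep -E 'tcp'
python3 chk.py
python3 -m crank '0 0 -.1 0 0 0;0 0 -.15 0 0 0;0 0 -.2 0 0 0;0 0 -.3 0 0 0;0 0 -.5 0 0 0' | grep -E 'tcp|force'
python3 -m crank '0 0 -.5 0 0 0;0 0 -.2 0 0 0;0 0 0 0 0 0;0 0 0 0 0 0;0 0 0 0 0 0' | grep -E 'tcp|force'
python3 chk.py
python3 - <<'E'
from h import *
st=telemetry.sense();print(st['q'])
s=snap('top','4');d=snap('side','4')
out=[]
for x in(s,d):
    u,v=proj(x,FLOOR+.01*n)[0].round().astype(int);print('origin',u-20,v-20);out.append(cv2.resize(x['image'][v-20:v+20,u-20:u+20],(400,400),interpolation=cv2.INTER_CUBIC))
cv2.imwrite('pics/after.png',np.hstack(out)[:,:,::-1])
go([.5893,.1015,.27],down(0)); go([.5893,.1015,.27],down(30))
E
```

```text
tcp_pos: [0.5385, -0.0867, 0.176]
t 17.80 th 1.386 axial 7.5 tq 0.096 tilt 0.0028 0.3465737760419191
tcp_pos: [0.515, -0.0812, 0.219]
force: [0.3, 0.8, -1.0]
gripper_force: 69.5
tcp_pos: [0.5012, -0.0777, 0.2427]
force: [-0.6, 0.2, -2.4]
gripper_force: 69.6
t 18.80 th 1.386 axial -1.7 tq 0.000 tilt 0.0025 0.3423322891874388
[-0.43201279  0.22176535  2.08907533  0.30114918  0.3270898   0.93677225]
origin 361 179
origin 329 156
t 18.90 shift before turn [ 2.133 -4.565 -0.054] | after turn [ 2.204 -4.479 -0.684] (fullscale) | turn(row frac 1=90deg) [ 0.0701 -0.3269 -0.0365]
t 18.90 shift before turn [ 2.133 -4.565 -0.054] | after turn [ 4.149 -2.777 -0.684] (fullscale) | turn(row frac 1=90deg) [ 0.1545 -0.3017 -0.362 ]
```

View pics/after.png

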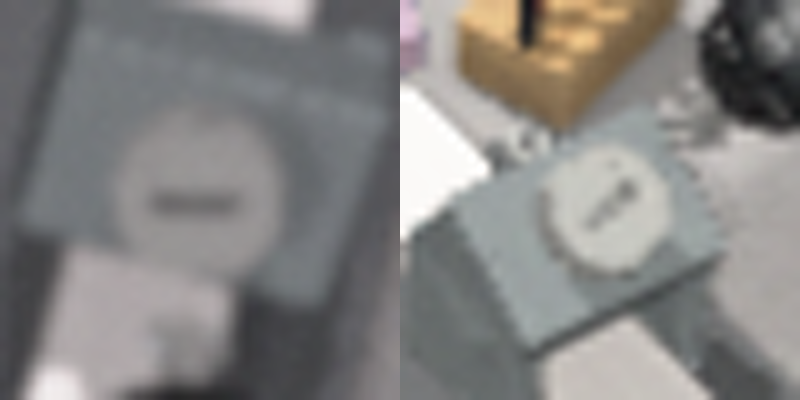

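In the top crop the slot now lies crosswise, at about (197,203) and pointing along world y. That is about 75° from the start, so the screw is at its stop, and the blade is clear of it. Now back to the rack.

```bash
python3 -m crank '0 0 0 .0175 -.0817 -.009;0 0 0 .0175 -.0817 -.009;0 0 0 .0175 -.0817 -.009;0 0 0 .0175 -.0817 -.009;0 0 0 0 0 0' | grep -E 'tcp|rot'
python3 -m crank '.3 -.6 -.3 0 0 0;.38 -.8 -.38 0 0 0;.38 -.8 0 0 0 0;.38 -.8 0 0 0 0;.38 -.8 0 0 0 0' | grep -E 'tcp|rot'
python3 -m crank '.38 -.65 0 0 0 0;0 0 0 0 0 0;0 0 0 0 0 0;0 0 0 0 0 0;0 0 0 0 0 0' | grep -E 'tcp|rot'
python3 - <<'E'
from h import *
go([.588,.102,.1021],down(0));print(telemetry.sense()['q'])
s=snap('side','5');st=telemetry.sense();Rt=R.from_quat(st['tool_rot']).as_matrix();tip=st['tcp_pos']+Rt@TIP
u,v=proj(s,tip)[0].round().astype(int);print(u-24,v-18,proj(s,[tip,tip-Rt[:,2]*.06]))
cv2.imwrite('pics/back.png',cv2.resize(s['image'][v-18:v+30,u-24:u+40],(768,576),interpolation=cv2.INTER_CUBIC)[:,:,::-1])
E
```

```text
tcp_pos: [0.5054, -0.0792, 0.2432]
tool_rot: [1.0, -0.0, 0.003, 0.001]
tcp_pos: [0.5733, 0.0758, 0.2697]
tool_rot: [1.0, -0.0, 0.001, 0.0]
tcp_pos: [0.5884, 0.0993, 0.2704]
tool_rot: [1.0, -0.001, 0.001, 0.0]
t 20.40 shift before turn [-0.015 -0.071  4.208] | after turn [-0.011 -0.068  4.208] (fullscale) | turn(row frac 1=90deg) [ 0.0005 -0.0007 -0.0013]
[-1.95468492e-02  4.47024159e-01  1.46104423e+00 -7.91397638e-04
  1.23243763e+00  1.55353873e+00]
279 175 [[303.40867738 193.06284715]
 [302.77262407 178.44946772]]
```

View pics/back.png

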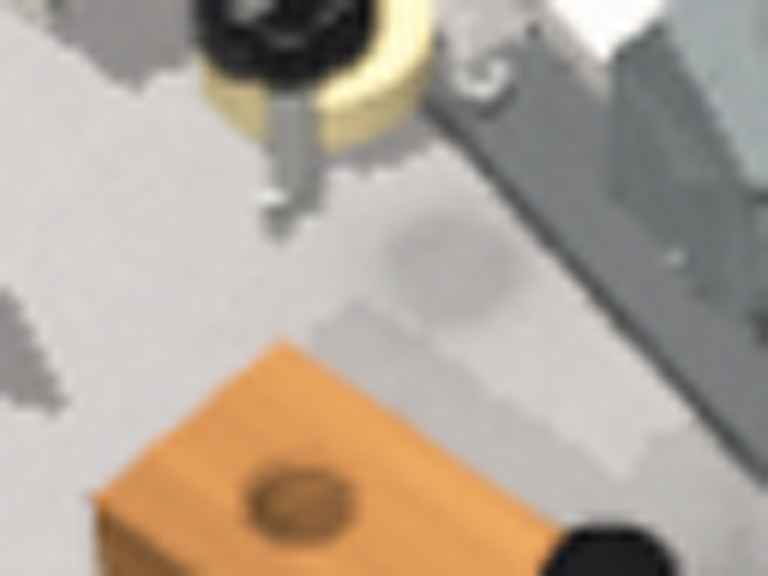

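The crop shows the empty hole at (300,502), which is pixel (303.5,216.3), with the driver upright above it and its tip near crop (293,218). I'll cast the hole's position onto z = 0.08.

```bash
python3 - <<'E'
from h import *
s=load('side','5');h=plane(s,303.5,216.3,.08);print(h);go([*((h[:2]+[.588,.102])/2),.1021],down(0))
E
```

```text
[0.58827039 0.10360985 0.08      ]
t 20.45 shift before turn [-0.018 -0.091  4.211] | after turn [-0.013 -0.088  4.211] (fullscale) | turn(row frac 1=90deg) [ 0.0004 -0.0008 -0.0014]
```

```bash
python3 -m crank '-.015 -.09 .4 0 0 -.001;0 0 .5 0 0 0;0 0 .5 0 0 0;0 0 .4 0 0 0;0 0 .3 0 0 0' | grep -E 'tcp|force'
python3 -m crank '0 0 .3 0 0 0;0 0 .3 0 0 0;0 0 .3 0 0 0;0 0 .3 0 0 0;0 0 .3 0 0 0' | grep -E 'tcp|force'
python3 -m crank '0 0 .25 0 0 0;0 0 .15 0 0 0;0 0 .06 0 0 0;0 0 0 0 0 0;0 0 0 0 0 0' | grep -E 'tcp|force'
python3 - <<'E'
from h import *
go([.588,.1028,.1021],down(0))
E
```

```text
tcp_pos: [0.5882, 0.1031, 0.1856]
force: [0.5, -0.6, -1.9]
gripper_force: 69.7
tcp_pos: [0.5889, 0.1038, 0.1258]
force: [-0.1, -0.5, -1.5]
gripper_force: 69.7
tcp_pos: [0.5892, 0.1038, 0.1087]
force: [0.0, -0.4, -2.4]
gripper_force: 69.7
t 21.95 shift before turn [-0.031  0.025  0.164] | after turn [-0.031  0.025  0.164] (fullscale) | turn(row frac 1=90deg) [ 0.0004 -0.0015  0.0006]
```

```bash
python3 -m crank '-.02 .02 .06 0 0 0;0 0 .05 0 0 0;0 0 .025 0 0 0;0 0 0 0 0 0;0 0 0 0 0 0' | grep -E 'tcp|force'
python3 -m crank '0 0 .02 0 0 0;0 0 .015 0 0 0;0 0 0 0 0 0;0 0 0 0 0 0;0 0 0 0 0 0' | grep -E 'tcp|force'
```

```text
tcp_pos: [0.5881, 0.103, 0.1029]
force: [-0.3, 0.7, -1.6]
gripper_force: 69.7
tcp_pos: [0.5882, 0.103, 0.1021]
force: [-1.8, 0.5, 5.2]
gripper_force: 70.4
```

```bash
python3 -m crank '0 0 0 0 0 0;0 0 0 0 0 0;0 0 0 0 0 0;0 0 0 0 0 0;0 0 0 0 0 0' 1 | grep -E 'tcp|force|gap'
python3 -m crank '0 0 0 0 0 0;0 0 -.2 0 0 0;0 0 -.4 0 0 0;0 0 -.6 0 0 0;0 0 -.8 0 0 0' | grep -E 'tcp|force|gap'
python3 -m crank '-.5 0 -.8 0 0 0;-.8 0 -.5 0 0 0;-.8 0 0 0 0 0;-.8 0 0 0 0 0;0 0 0 0 0 0' | grep -E 'tcp|force|gap'
python3 - <<'E'
from h import *
d=snap('side','6');t=snap('top','6')
f=lambda im,x,y,w=40,h=40:cv2.resize(im[y-h:y+h,x-w:x+w],(400,400),interpolation=cv2.INTER_CUBIC)
cv2.imwrite('pics/end.png',np.hstack([f(d['image'],318,215),f(t['image'],299,205)])[:,:,::-1])
for s in(d,t):
    Q=cloud(s);m=(Q[...,2]>.129)&(Q[...,2]<.16)&(abs(Q[...,0]-.587)<.035)&(abs(Q[...,1]-.1)<.035);print(m.sum(),Q[m].mean(0),Q[m].max(0)) if m.any() else None
E
```

```text
tcp_pos: [0.588, 0.103, 0.1013]
force: [-0.2, 0.1, 0.2]
finger_gap: 1.003
gripper_force: 0.0
tcp_pos: [0.5869, 0.103, 0.1815]
force: [0.1, 0.2, 0.5]
finger_gap: 0.996
gripper_force: 0.0
tcp_pos: [0.4664, 0.1034, 0.2336]
force: [0.2, -0.0, -0.2]
finger_gap: 0.998
gripper_force: 0.0
95 [0.5854874  0.10510592 0.13792444] [0.60079297 0.119375   0.14417691]
163 [0.58964387 0.10214553 0.13986459] [0.60464547 0.11763931 0.1454353 ]
```

View pics/end.png

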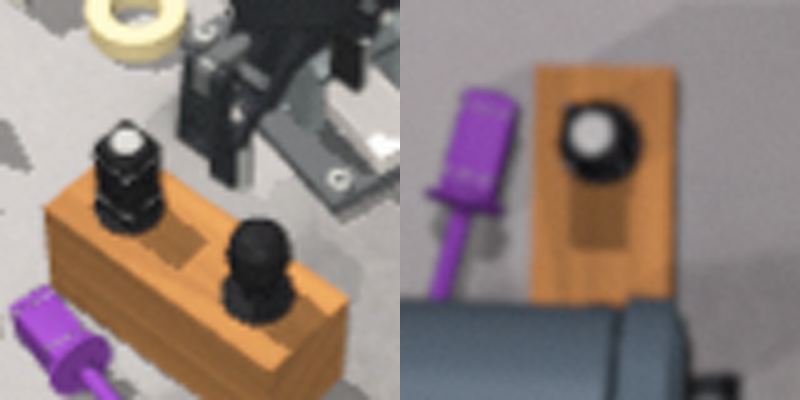

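The driver is seated upright again: its handle top is at 0.14 m and its guard rests on the block. But a purple look-alike now lies beside the rack, near top (273,195). I'll check the saved frames to see when that changed.

```bash
python3 - <<'E'
from h import *
for n,ts in(('side','0123456'),('top','0246')):
    for k in ts:
        try:s=load(n,k)
        except Exception: continue
        hsv=cv2.cvtColor(s['image'],cv2.COLOR_RGB2HSV);m=((hsv[...,0]>130)&(hsv[...,0]<152)&(hsv[...,1]>120)).astype(np.uint8)
        Q=cloud(s);K,l,st,c=cv2.connectedComponentsWithStats(m)
        print(n,k,[(c[i].round().astype(int).tolist(),int(st[i,4]),np.median(Q[l==i],0).round(3).tolist(),round(float(Q[l==i][:,2].max()),3)) for i in range(1,K) if st[i,4]>25])
E
```

```text
side 0 [([278, 195], 195, [0.689, 0.108, 0.103], 1.132), ([253, 201], 141, [0.719, 0.184, 0.123], 0.133), ([371, 242], 251, [0.376, 0.054, 0.102], 1.132), ([310, 256], 263, [0.466, 0.203, 0.103], 1.132)]
side 1 [([264, 207], 42, [0.735, 0.132, 0.03], 0.039), ([381, 228], 239, [0.406, -0.043, 0.043], 0.058), ([292, 246], 276, [0.563, 0.181, 0.03], 0.044)]
side 2 [([264, 207], 44, [0.734, 0.133, 0.03], 0.039), ([381, 228], 241, [0.405, -0.043, 0.043], 1.132), ([292, 246], 277, [0.563, 0.181, 0.03], 1.132)]
side 3 [([264, 207], 43, [0.735, 0.133, 0.03], 0.039), ([381, 228], 236, [0.405, -0.042, 0.043], 1.132), ([292, 246], 276, [0.563, 0.181, 0.03], 1.132)]
side 4 [([264, 207], 44, [0.735, 0.133, 0.031], 0.038), ([381, 228], 238, [0.405, -0.043, 0.043], 1.132), ([292, 246], 277, [0.563, 0.181, 0.03], 1.132)]
side 5 [([264, 207], 43, [0.734, 0.131, 0.03], 0.038), ([381, 228], 239, [0.405, -0.043, 0.042], 1.132), ([292, 246], 275, [0.563, 0.181, 0.03], 1.132)]
side 6 [([264, 207], 42, [0.736, 0.133, 0.03], 0.037), ([381, 228], 240, [0.405, -0.043, 0.043], 0.056), ([292, 246], 276, [0.563, 0.182, 0.03], 1.132)]
top 0 [([269, 137], 199, [0.722, 0.175, 0.127], 0.134), ([301, 149], 196, [0.692, 0.099, 0.127], 0.135), ([259, 239], 195, [0.474, 0.192, 0.128], 0.134), ([320, 279], 198, [0.383, 0.044, 0.127], 1.195)]
top 2 [([243, 117], 321, [0.794, 0.262, 0.033], 1.195), ([275, 123], 307, [0.778, 0.176, 0.034], 1.195), ([272, 202], 320, [0.575, 0.175, 0.033], 1.195), ([337, 267], 84, [0.407, 0.005, 0.044], 0.46)]
top 4 [([243, 117], 319, [0.794, 0.262, 0.033], 1.195), ([275, 123], 304, [0.778, 0.176, 0.033], 1.195), ([272, 202], 320, [0.574, 0.175, 0.033], 1.195), ([341, 267], 108, [0.407, -0.005, 0.043], 0.383)]
top 6 [([243, 117], 321, [0.794, 0.262, 0.033], 1.195), ([275, 123], 306, [0.778, 0.176, 0.033], 1.195), ([273, 199], 287, [0.579, 0.173, 0.033], 1.195), ([358, 266], 328, [0.409, -0.057, 0.045], 1.195)]
```

All four purple look-alikes were balanced on their tips and had already fallen by t = 6 s, including those far from the arm. The side views show them unmoved since, so this was not the robot's doing, and they are to be left alone. The job is done, so I'm handing it in.

```bash
python3 -c "
from station import manip,telemetry
print(telemetry.sense()['t'],manip.sign_off())"
```

```text
the job is handed in; nothing more can be done
24.55 None
```

The job is handed in at 24.6 s: I set the driver in the slot and turned the screw clockwise to its stop (torque rose to 0.49 N m), then put the driver back upright and fully down in its hole; the four purple look-alikes fell over early on, one onto or against the lens packet, with no sign the arm touched them, and I left them as they lay.

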